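# Overhang a painted panel above the drip tray

### The job

The end of the painted panel is to be varnished next. Push the panel along the ledge with the fingertips, towards the end where the grey drip tray stands, until about a third of its length (the white band at that end) sticks out over the tray and the rest still lies flat and straight on the ledge. Only slide the panel, never lift or tip it, and leave the tray, the paper stack, the jar and the cup where they stand.

Things in the scene. Friction and masses are not known exactly. Their poses are not given: they have to be found in the camera images.
- ledge: Dark wooden drawing stand fixed to the table, the ledge. Origin at the centre of its underside on the table. Its flat top is 60 mm above the table, 300 mm long along its y axis (ends at y = -150 and +150 mm) and 140 mm deep along x (x = -70 to +70 mm, -x is the side of the robot). A lip 10 mm wide and 10 mm high runs along the far side, x = +60 to +70 mm; both ends and the near side are open. It stands at a varying place, turned by up to about 15 degrees.
- panel: Loose painted wooden panel lying flat on the ledge, 150 mm long (y), 100 mm wide (x), 8 mm thick, about 0.1 kg; origin at the centre of its underside. The 50 mm thirds at both y ends are white, the middle third is painted blue and red. It starts wholly on the ledge, nearly parallel to it, its two ends at least 40 mm short of the ledge's ends. It slides by dry friction and stays where it is left; pushed half-way out it would tip off.
- tray: Grey open drip tray, 150 x 130 mm (x, y) and 22 mm high, loose, standing on the table about 20 mm from one of the two ends (y ends) of the ledge; which one varies. Origin at the centre of its underside. The panel is to stick out above it.
- paper: Stack of white paper, 148 x 128 mm (x, y) and 25 mm high, on the table at the other end of the ledge. Fixed. Origin at the centre of its underside.
- jar: Closed amber ink jar with black cap, 52 mm across, 65 mm high, loose on the table beyond the far side of the ledge. Origin at the centre of its underside. To be left alone.
- cup: Blue ceramic cup, 66 mm across, 75 mm high, loose on the table beyond the far side of the ledge. Origin at the centre of its underside. To be left alone.
Not all that is in view belongs to the job. Of the things like the panel, leave any that is orange or pink; of the rest the larger one is meant.

How it is judged (in metres and radians):
At the end, for the whole second after the job is handed in: The panel lies at rest and flat on the ledge (tilt under 0.05 rad), sticking out 35 to 65 mm beyond the end beside the tray, within 0.2 rad of parallel to the ledge and not more than 20 mm over its near side (((y of tray in the frame of ledge above 0 m and y of panel in the frame of ledge between 0.11 and 0.14 m) or (y of tray in the frame of ledge below 0 m and y of panel in the frame of ledge between -0.14 and -0.11 m)) and x of panel in the frame of ledge between -0.04 and 0.025 m and angle between the y axis of panel and the y axis of ledge, either way round below 0.2 rad and z of panel in the frame of ledge between 0.056 and 0.064 m and angle between panel's own z axis and vertical below 0.05 rad and linear speed of panel below 0.01 m/s and contact force between panel and ledge above 0.3 N); the robot touches nothing.
It fails at once if the panel is lifted off the ledge by more than 8 mm or tipped (z of panel in the frame of ledge above 0.068 m or angle between panel's own z axis and vertical above 0.2 rad).
It fails at once if the tray is moved more than 15 mm or tipped (distance of tray from where it was at the start of the episode above 0.015 m or angle between tray's own z axis and vertical above 0.3 rad).
It fails at once if the jar is moved more than 15 mm or tipped (distance of jar from where it was at the start of the episode above 0.015 m or angle between jar's own z axis and vertical above 0.3 rad).
It fails at once if the cup is moved more than 15 mm or tipped (distance of cup from where it was at the start of the episode above 0.015 m or angle between cup's own z axis and vertical above 0.3 rad).
It fails at once if the paper stack is pressed hard (contact force between paper and the arm above 15 N).
It also fails if it takes over 38 s, if anything falls off the work surface, if the arm or the gripper's body presses on something with over 40 N, if the wrist force passes 120 N, or if a joint passes its speed limit or range.

### The arm

A 7-joint arm with a two-finger parallel gripper is mounted at the origin on the work surface. World frame = base frame: x ahead of the robot, y to its left, z up, the work surface at z = 0. Lengths are in m, angles in degrees, forces in N, time in s.
With the tool pointing down it reaches from about 0.425 to 0.875 m from the base axis. Payload 4.7 kg.
Tool frame: the origin (TCP) lies at the very end of the fingers, on their centre line; the grasp point (between the pads) lies env.hold_point_z behind it (env.hold_point_z is the distance from the TCP to the grasp point, in m); z points along the fingers, y is the line along which they close (so a half turn about z gives the same grasp; the last joint's range is limited). The gripper opens to 87 mm and grips with 3 to 60 N. Pads are 19 mm wide; open, the fingers measure 117 mm over their backs; the gripper's body (75 mm by 190 mm) begins 51 mm behind the grasp point.
Start: joints at [65.323, 18.392, -4.016, 83.108, 1.295, 78.541, -3.26], TCP at [0.28, -0.587, 0.223] pointing down, gripper open.
Joint ranges: [-163.93, 163.93], [-17.29, 119.83], [-79.2, 71.16], [3.27, 140.29], [-89.18, 269.18], [5.43, 117.66], [-154.24, 154.24]. Speed limits (degrees/s): [147.25, 147.25, 180, 180, 180, 180, 180].

### API

Orientations are given as [roll, pitch, yaw] about the fixed x, y, z axes, in that order (R = Rz(yaw) Ry(pitch) Rx(roll)).
In Python, from cell import env gives the robot as it stands.
- The arm moves only by the shell command python3 -m jog 'ROWS' [FORCE]. ROWS is JSON, a list of rows, each an object with "dp": the shift along the tool's x, y, z in cm, a list of three; "twist": the turn about the tool's z in degrees; "fingers": the opening, from 0 (shut) to 1 (fully open). A call has 1 to 8 rows; each row is the pose to reach, as a shift and turn from the pose commanded when the call began, along the tool's axes at that moment; what a row does not reach only later rows make up. A row lasts 1/8 s, in which the tool goes at most 62.5 mm and 10.7 degrees, less where a joint would pass 70% of its speed; a pose out of reach is approached as far as the arm can. A call with a gripper value outside its range is refused whole. The fingers move at their own pace and stop on an object; FORCE is the grip in N (left out, the last holds). Time passes only in rows, so rows that repeat a pose let the fingers close. It gives the time, the measured TCP pose, the force, the opening and the grip force at its end, in the units of the state.
- env.get_obs(): the state, without advancing time (a new reading comes with each control period).
- env.read_camera(name): name is "scene" or "top" or "wrist"; returns a dict with "pixels" (420x560x3 uint8, blue, green, red), "depth" (420x560 float32, m along the optical axis (not along the pixel's ray), 0 where there is no reading), "fx", "fy", "cx", "cy" (pixels), "k1" (the pictures are not rectified: a ray, as slopes to the right and down, at radius r is drawn at 1 + k1 r^2 times it, then the intrinsics apply), "rvec" (rotation vector, rad) and "tvec" (3), from world to camera coordinates, as OpenCV has them. Camera axes: x right, y down, z forward; pixel columns grow to the right and rows downward; lengths in m; the calibration is good to about 2 mm. A picture is of the moment at which its call begins.
- env.sign_off(): hands the job in; it is judged then, once.
The state is a dict: "time_s": time; "qpos": joint angles; "joint_velocities": joint speeds; "effort": joint torques, N m; "tool_pos": TCP position; "tool_rot": TCP orientation; "force": force on the tool from outside, world axes, zero at the start; "wrist_torque": the same for the moment, N m; "grip_width": finger opening in m; "grasp_force": force on a finger pad.
Only numpy, scipy, OpenCV 4.12 (cv2) and the standard library are available. Lean on these libraries where they do the work, as an engineer would, in place of code of your own. Each camera call takes 0.05 s, during which the arm holds its last target. There are 200 camera calls.

## Working session

There is one attempt and no reset: what is moved stays moved. The work goes in short steps, Python scripts to look and compute and a shell command to move; the robot and the scene stay as the last step left them, time stands still between calls to the robot, and variables do not carry over. Pictures are saved under pics/ and viewed, at most 10 in all, crops included, and the job is handed in when it is done.

```bash
mkdir -p pics
cat > h.py <<'E'
import numpy as np, cv2
from cell import env
def cam(n):
    c=env.read_camera(n); c['K']=np.array([[c['fx'],0,c['cx']],[0,c['fy'],c['cy']],[0,0,1.]]); c['D']=np.array([c['k1'],0,0,0.])
    c['R']=cv2.Rodrigues(np.array(c['rvec'],float))[0]; c['t']=np.array(c['tvec'],float).reshape(3); return c
def onplane(c,uv,z):
    s=cv2.undistortPoints(np.array(uv,float).reshape(-1,1,2),c['K'],c['D']).reshape(-1,2)
    d=np.c_[s,np.ones(len(s))]@c['R']; o=-c['R'].T@c['t']
    return o+d*((z-o[2])/d[:,2])[:,None]
def cloud(c):
    h,w=c['depth'].shape; v,u=np.mgrid[:h,:w]
    s=cv2.undistortPoints(np.stack([u,v],-1).reshape(-1,1,2).astype(float),c['K'],c['D']).reshape(h,w,2)
    p=np.dstack([s,np.ones((h,w))])*c['depth'][...,None]
    return (p-c['t'])@c['R']
E
python3 - <<'E'
from h import *
for n in ('top','scene'):
    c=cam(n); cv2.imwrite(f'pics/{n}0.png',c['pixels']); np.save(f'{n}0.npy',cloud(c))
o=env.get_obs(); print(o['time_s'],o['tool_pos'],o['tool_rot'],env.hold_point_z)
E
```

```text
0.1 [ 0.27942299 -0.58631251  0.22155183] [-1.79900005e+02  6.63756514e-03  2.54876163e+01] 0.0187
```

View pics/top0.png

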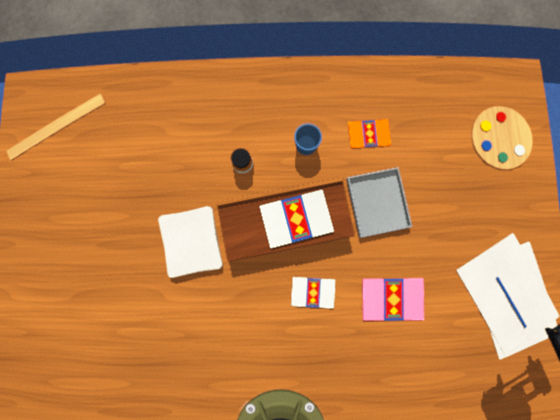

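View pics/scene0.png

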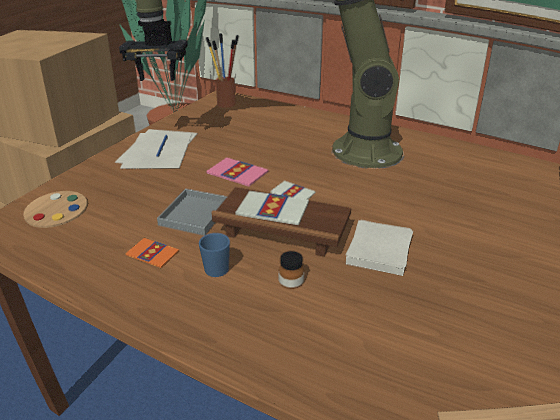

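Candidates in top view: white panel on the ledge (297,219), small white one on the table (313,292), pink (393,299), orange (369,133). The large white one on the ledge is the one meant. The tray is at the right end of the ledge (378,205) and the paper at the left (190,243). I'll check with a crop and measure.

```bash
cat > meas.py <<'E'
from h import *
def seg(c,P,zlo,zhi,f=None):
    m=(P[...,2]>zlo)&(P[...,2]<zhi)&(P[...,0]>.3)&(P[...,0]<.85)&(abs(P[...,1])<.35)
    if f is not None: m&=f
    n,l,s,_=cv2.connectedComponentsWithStats(m.astype(np.uint8)); 
    return l==1+np.argmax(s[1:,4]) 
def rect(p):
    (cx,cy),(w,h),a=cv2.minAreaRect(p[:,:2].astype(np.float32)*1000)
    if w<h: a-=90; w,h=h,w
    a=(a+180)%180   # direction of long side
    return np.round([cx,cy,w,h,a],1)
def panel_ledge(c):
    P=cloud(c); px=c['pixels'].astype(int)
    hsv=cv2.cvtColor(c['pixels'],cv2.COLOR_BGR2HSV)
    bright=px.max(2)>110
    pm=seg(c,P,.055,.08,bright); 
    uv=np.argwhere(pm)[:,::-1]; pan=onplane(c,uv,.068)
    lm=seg(c,P,.045,.08); led=onplane(c,np.argwhere(lm)[:,::-1],.06)
    return rect(pan),rect(led),pm,lm,P
E
python3 - <<'E'
from meas import *
c=cam('top'); a,b,pm,lm,P=panel_ledge(c); print(a,b, np.median(P[pm][:,2]),np.median(P[lm&~pm][:,2]))
im=c['pixels'].copy()
for m,col in((pm,(0,255,0)),(lm,(0,255,255))):
    k,_=cv2.findContours(m.astype(np.uint8),0,1); cv2.drawContours(im,k,-1,col,1)
o=np.hstack([cv2.resize(x[160:320,150:440],None,fx=2.7,fy=2.7,interpolation=2)for x in (im,)])
cv2.imwrite('pics/crop1.png',o)
for n,uv in dict(paper=(190,243),tray=(378,205),jar=(241,157),cup=(307,137),small=(313,292)).items(): print(n,P[uv[1],uv[0]].round(3))
E
```

```text
[515.1 -23.5 300.8 140.5  99.9] [515.8 -23.6 303.4 141.7  99.9] 0.06277050713076945 0.06001514036979459
paper [0.465 0.206 0.025]
tray [ 0.548 -0.256  0.001]
jar [0.662 0.076 0.066]
cup [ 0.724 -0.085  0.007]
small [ 0.341 -0.087  0.005]
```

View pics/crop1.png

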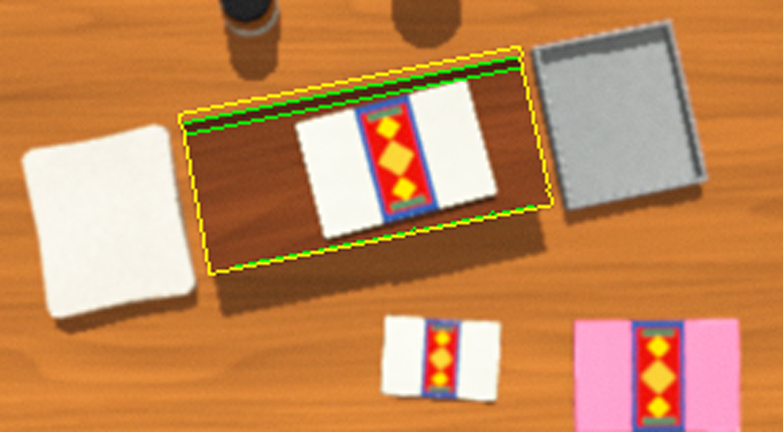

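The crop confirms it: the large white panel with blue/red middle lies on the ledge, crop corners (297,122), (467,82), (496,192), (325,238). The ledge outline fits well (yaw 9.9°), but the panel mask needs its white parts only.

```bash
cat >> meas.py <<'E'
def panel(c,z=.068):
    P=cloud(c); px=c['pixels'].astype(int)
    m=((px.min(2)>125)&(P[...,2]>.05)&(P[...,2]<.08)&(P[...,0]>.4)&(P[...,0]<.65)&(P[...,1]<.1)&(P[...,1]>-.33)).astype(np.uint8)
    m=cv2.morphologyEx(m,cv2.MORPH_OPEN,np.ones((3,3)))
    return rect(onplane(c,np.argwhere(m)[:,::-1],z))
LC=np.array([515.3,-23.5]); LY=9.9
def inledge(p,yaw=None):
    t=np.radians(LY); d=np.asarray(p)[:2]-LC
    return np.array([[np.cos(t),np.sin(t)],[-np.sin(t),np.cos(t)]])@d
def world(l):
    t=np.radians(LY); return LC+np.array([[np.cos(t),-np.sin(t)],[np.sin(t),np.cos(t)]])@np.asarray(l)
E
python3 - <<'E'
from meas import *
r=panel(cam('top')); print(r,'in ledge',inledge(r).round(1),'rel yaw',r[4]-90-LY)
t=np.radians(r[4]); end=r[:2]+75*np.array([np.cos(t),np.sin(t)])
print('end',end,inledge(end)); o=env.get_obs(); print(o['tool_pos'],o['tool_rot'],o['time_s'])
E
```

```text
[515.4 -49.  152.8 102.2 103.3] in ledge [ -4.3 -25.1] rel yaw 3.399999999999997
end [498.14626971  23.98841546] [-8.73365914 49.73050637]
[ 0.2794988  -0.58648302  0.22187892] [-1.79934141e+02  5.97768258e-03  2.54875908e+01] 0.2
```

```bash
cat > go.py <<'E'
import sys
from meas import *
from scipy.spatial.transform import Rotation as Ro
x,y,z=map(float,sys.argv[1:4])
o=env.get_obs(); R=Ro.from_euler('xyz',o['tool_rot'],degrees=True).as_matrix()
p=np.r_[world([x,y]),z]
yaw=o['tool_rot'][2]; tw=-((LY+90-yaw+180)%360-180)
print('dp cm',(R.T@(p-1000*np.array(o['tool_pos']))/10).round(2),'twist',round(tw,1),'now ledge',inledge(np.array(o['tool_pos'])*1000).round(1),o['tool_pos'][2].round(4),'t',o['time_s'],'F',np.round(o['force'],1),'j',np.round(o['qpos'],0))
E
python3 go.py -6 84 150
```

```text
dp cm [ 47.19 -48.92   7.24] twist -74.4 now ledge [-329.1 -514.1] 0.2219 t 0.2 F [0.1 0.2 0.8] j [65. 18. -4. 83.  1. 79. -3.]
```

```bash
python3 -m jog '[{"dp":[5,-5,0],"twist":-8,"fingers":0.45},{"dp":[9,-9,0],"twist":-16,"fingers":0.45},{"dp":[13,-13.5,0],"twist":-24,"fingers":0.45},{"dp":[17,-18,0],"twist":-32,"fingers":0.45},{"dp":[21,-22,0],"twist":-40,"fingers":0.45},{"dp":[25,-26,0],"twist":-48,"fingers":0.45},{"dp":[29,-30,0],"twist":-56,"fingers":0.45},{"dp":[33,-34,0],"twist":-64,"fingers":0.45}]'; python3 go.py -6 84 150
```

```text
time_s: 1.2
tool_pos: [0.4315, -0.1361, 0.2227]
tool_rot: [180.0, 0.0, 89.7]
force: [1.1, 0.3, 0.0]
grip_width: 0.0393
grasp_force: 0.0
dp cm [19.47  6.25  7.25] twist -10.2 now ledge [-101.9  -96.5] 0.2227 t 1.2 F [1.1 0.3 0. ] j [ 44.  -5. -28. 109.  -3.  76.  17.]
```

```bash
python3 -m jog '[{"dp":[5,1.6,0],"twist":-3},{"dp":[10,3.2,0],"twist":-6},{"dp":[15,4.8,0],"twist":-10},{"dp":[19.5,6.2,1],"twist":-10.2},{"dp":[19.5,6.2,5],"twist":-10.2},{"dp":[19.5,6.2,7.2],"twist":-10.2},{"dp":[19.5,6.2,7.2],"twist":-10.2}]'; python3 go.py -6 84 63.5
python3 - <<'E'
from meas import *
c=cam('wrist'); cv2.imwrite('pics/w1.png',c['pixels'])
E
```

```text
dp cm [19.47  6.25 15.9 ] twist -10.2 now ledge [-101.9  -96.5] 0.2227 t 1.2 F [1.1 0.3 0. ] j [ 44.  -5. -28. 109.  -3.  76.  17.]validation failed for argument at $[0]...
```

View pics/w1.png

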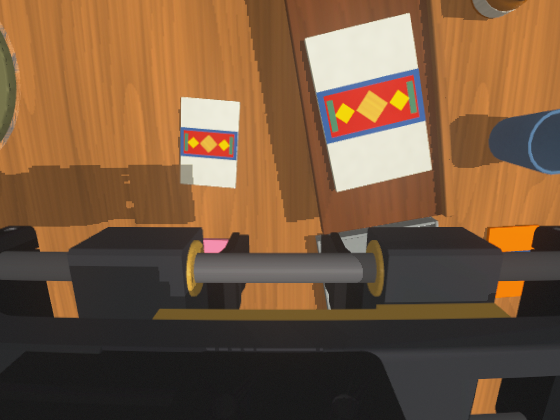

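The call was refused because fingers are required, so the arm did not move. The wrist view shows the panel at (370,100) ahead of the gripper, with the tray under it. Repeating the move with fingers.

```bash
python3 -m jog '[{"dp":[5,1.6,0],"twist":-3,"fingers":0.45},{"dp":[10,3.2,0],"twist":-6,"fingers":0.45},{"dp":[15,4.8,0],"twist":-10,"fingers":0.45},{"dp":[19.5,6.2,1],"twist":-10.2,"fingers":0.45},{"dp":[19.5,6.2,5],"twist":-10.2,"fingers":0.45},{"dp":[19.5,6.2,7.2],"twist":-10.2,"fingers":0.45},{"dp":[19.5,6.2,7.2],"twist":-10.2,"fingers":0.45}]'; python3 go.py -6 84 63.5
python3 - <<'E'
from meas import *
c=cam('wrist'); cv2.imwrite('pics/w2.png',c['pixels'])
E
```

```text
time_s: 2.12
tool_pos: [0.4935, 0.0563, 0.1489]
tool_rot: [-179.8, -0.0, 99.7]
force: [-0.5, -0.2, 0.4]
grip_width: 0.039
grasp_force: 0.0
dp cm [0.16 0.21 8.54] twist -0.2 now ledge [-7.7 82.4] 0.1489 t 2.125 F [-0.5 -0.2  0.4] j [ 31.   6. -42. 109.   4.  68.  -3.]
```

View pics/w2.png

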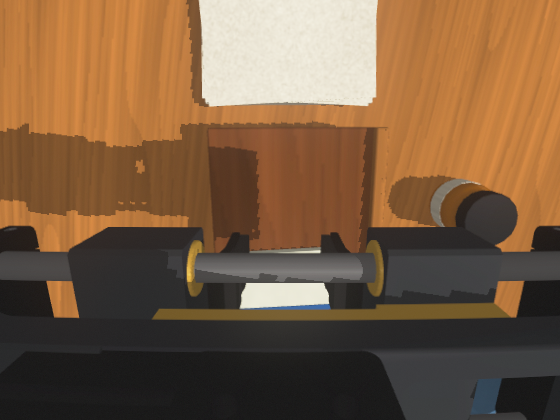

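The fingers straddle the ledge and the jar at (485,215) is well clear. The panel's end at row 250 matches the measured 23 mm gap. Lowering next.

```bash
python3 -m jog '[{"dp":[0.2,0.2,4],"twist":0,"fingers":0.45},{"dp":[0.2,0.2,7],"twist":0,"fingers":0.45},{"dp":[0.2,0.2,8],"twist":0,"fingers":0.45},{"dp":[0.2,0.2,8.5],"twist":0,"fingers":0.45},{"dp":[0.2,0.2,8.5],"twist":0,"fingers":0.45}]'; python3 go.py -6 20 63.5
```

```text
time_s: 2.8
tool_pos: [0.4976, 0.0588, 0.0666]
tool_rot: [179.9, 0.0, 99.7]
force: [0.2, 0.2, -0.5]
grip_width: 0.0393
grasp_force: 0.0
dp cm [-6.42 -0.24  0.31] twist -0.2 now ledge [-3.3 84.2] 0.0666 t 2.8 F [ 0.2  0.2 -0.5] j [ 29.  12. -42. 113.  10.  58.  -8.]
```

```bash
python3 -m jog '[{"dp":[0,-0.2,0.2],"twist":0,"fingers":0.45},{"dp":[0,-0.2,0.2],"twist":0,"fingers":0.45},{"dp":[0,-0.2,0.2],"twist":0,"fingers":0.45}]'; python3 go.py -6 10 63.5
```

```text
time_s: 3.18
tool_pos: [0.4948, 0.0585, 0.0638]
tool_rot: [180.0, 0.0, 99.7]
force: [0.4, 0.0, -0.8]
grip_width: 0.0394
grasp_force: 0.0
dp cm [-7.43  0.03  0.03] twist -0.2 now ledge [-6.1 84.3] 0.0638 t 3.175 F [ 0.4  0.  -0.8] j [ 29.  12. -42. 113.   9.  58.  -8.]
```

```bash
python3 -m jog '[{"dp":[-1,0,0],"twist":0,"fingers":0.45},{"dp":[-2,0,0],"twist":0,"fingers":0.45},{"dp":[-2.7,0,0],"twist":0,"fingers":0.45},{"dp":[-3.4,0,0],"twist":0,"fingers":0.45},{"dp":[-4.1,0,0],"twist":0,"fingers":0.45},{"dp":[-4.8,0,0],"twist":0,"fingers":0.45},{"dp":[-5.5,0,0],"twist":0,"fingers":0.45},{"dp":[-5.5,0,0],"twist":0,"fingers":0.45}]'; python3 go.py -6 -20 63.5
python3 - <<'E'
from meas import *
c=cam('top'); cv2.imwrite('pics/t3.png',cv2.resize(c['pixels'][150:320,180:440],None,fx=2.8,fy=2.8)); r=panel(c); print(r,inledge(r))
E
```

```text
time_s: 4.18
tool_pos: [0.504, 0.0034, 0.0635]
tool_rot: [-180.0, 0.0, 99.6]
force: [0.5, 0.5, -0.5]
grip_width: 0.0392
grasp_force: 0.0
dp cm [-4.85  0.07  0.  ] twist -0.3 now ledge [-6.5 28.5] 0.0635 t 4.175 F [ 0.5  0.5 -0.5] j [ 33.  12. -40. 113.   9.  58.  -1.]
[ 524.2 -130.8  102.3   52.     9.8] [  -9.68051946 -107.23239969]
```

View pics/t3.png

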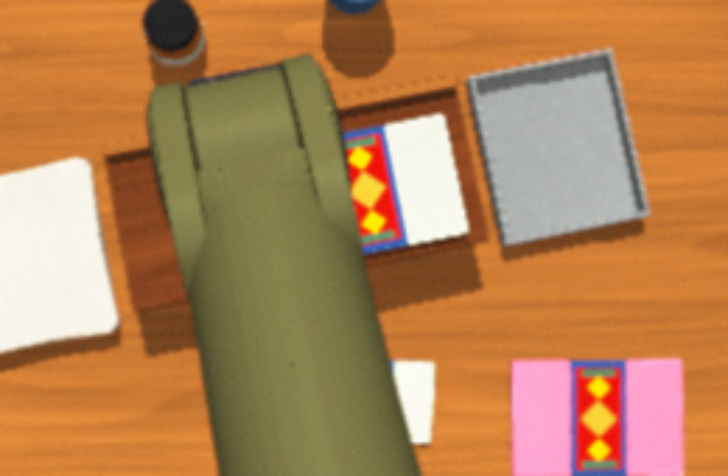

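The panel is now straight: its white far third is at crop (430,180), and its axis is 9.8° against 9.9° for the ledge. Its centre is at ledge y ≈ -57, so about 68 mm remain.

```bash
python3 -m jog '[{"dp":[-0.7,0,0],"twist":0,"fingers":0.45},{"dp":[-1.4,0,0],"twist":0,"fingers":0.45},{"dp":[-2.1,0,0],"twist":0,"fingers":0.45},{"dp":[-2.8,0,0],"twist":0,"fingers":0.45},{"dp":[-3.5,0,0],"twist":0,"fingers":0.45},{"dp":[-4.2,0,0],"twist":0,"fingers":0.45},{"dp":[-4.9,0,0],"twist":0,"fingers":0.45},{"dp":[-5,0,0],"twist":0,"fingers":0.45}]'; python3 go.py -6 -40 63.5
python3 - <<'E'
from meas import *
c=cam('top'); r=panel(c); print(r,inledge(r))
E
```

```text
time_s: 5.22
tool_pos: [0.5124, -0.0458, 0.0635]
tool_rot: [-180.0, 0.0, 99.6]
force: [0.7, 1.0, -0.4]
grip_width: 0.0393
grasp_force: 0.0
dp cm [-1.85  0.07  0.  ] twist -0.3 now ledge [ -6.6 -21.5] 0.0635 t 5.225 F [ 0.7  1.  -0.4] j [ 36.  13. -38. 111.  10.  58.   4.]
[ 532.5 -179.5  101.3   52.2    8.9] [  -9.87705923 -156.6342354 ]
```

```bash
python3 -m jog '[{"dp":[-0.6,0,0],"twist":0,"fingers":0.45},{"dp":[-1.2,0,0],"twist":0,"fingers":0.45},{"dp":[-1.8,0,0],"twist":0,"fingers":0.45},{"dp":[-1.8,0,0],"twist":0,"fingers":0.45},{"dp":[-1.2,0,0],"twist":0,"fingers":0.45},{"dp":[1,0,0],"twist":0,"fingers":0.45},{"dp":[2,0,-1],"twist":0,"fingers":0.45},{"dp":[4,0,-6],"twist":0,"fingers":0.45}]' && python3 -m jog '[{"dp":[4,0,-4],"twist":0,"fingers":0.45},{"dp":[8,-5,-6],"twist":0,"fingers":0.45},{"dp":[12,-5,-6],"twist":0,"fingers":0.45},{"dp":[14,-5,-6],"twist":0,"fingers":0.45}]'
python3 - <<'E'
from meas import *
c=cam('top'); r=panel(c); print(r,inledge(r)); cv2.imwrite('pics/t4.png',cv2.resize(c['pixels'][150:320,180:440],None,fx=2.8,fy=2.8))
print(env.get_obs()['time_s'])
E
```

```text
time_s: 6.28
tool_pos: [0.5032, -0.0057, 0.1222]
tool_rot: [-179.7, -0.1, 99.7]
force: [0.6, -0.1, -0.1]
grip_width: 0.0393
grasp_force: 0.0
time_s: 6.78
tool_pos: [0.4321, 0.1265, 0.185]
tool_rot: [179.8, 0.1, 99.9]
force: [0.2, -0.4, -1.0]
grip_width: 0.0393
grasp_force: 0.0
[ 527.  -147.4  150.3  102.2   99.7] [  -9.77623641 -124.06661598]
6.825
```

View pics/t4.png

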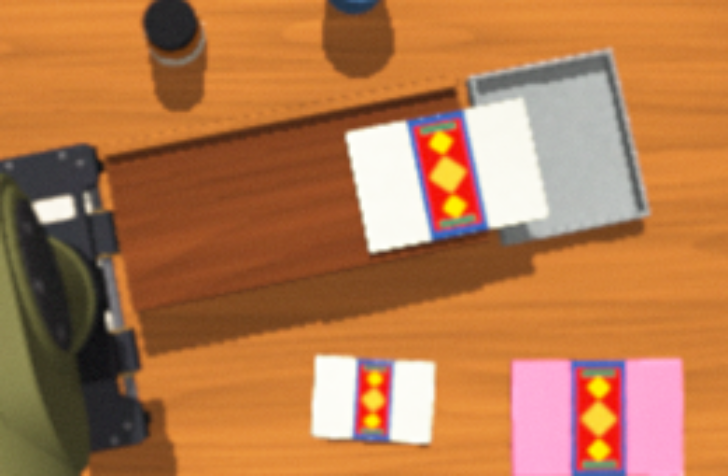

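The panel's centre is at ledge (-9.8, -124) mm and it lies parallel to the ledge. Its white end at (515,165) hangs about 49 mm out over the tray. The gripper is raised clear, and the tray, jar and paper stand where they were.

```bash
python3 -m jog '[{"dp":[0,0,-1],"twist":0,"fingers":0.45},{"dp":[0,0,-1],"twist":0,"fingers":0.45},{"dp":[0,0,-1],"twist":0,"fingers":0.45}]'; python3 -c "
from cell import env
print(env.sign_off())"
```

```text
time_s: 7.2
tool_pos: [0.4331, 0.123, 0.1936]
tool_rot: [-180.0, -0.0, 99.6]
force: [-0.3, -0.2, -0.3]
grip_width: 0.0393
grasp_force: 0.0
the job is handed in; nothing more can be done
None
```

The panel was pushed along the ledge until about 49 mm stuck out over the tray, parallel to the ledge in the last picture, and the job was handed in at about 7 s; the hand-in returned no verdict.

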